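Hang the support ring inside the low bench cabinet

ROBOT

A 6-joint arm with a two-finger parallel gripper is mounted at the origin on the work surface. World frame = base frame: x ahead of the robot, y to its left, z up, the work surface at z = 0. Lengths are in mm, angles in rad, forces in N, time in s.
With the tool pointing down it reaches from about 400 to 825 mm from the base axis. Payload 7 kg.
Tool frame: the origin (TCP) lies at the very end of the fingers, on their centre line; the grasp point (between the pads) lies 19 mm behind it; z points along the fingers, y is the direction in which the jaws open and shut (so a half turn about z gives the same grasp; the last joint's range is limited). The gripper opens to 88 mm and grips with 3 to 60 N. Pads are 19 mm wide; open, the fingers measure 130 mm over their backs; the gripper's body (78 mm by 193 mm) begins 47 mm behind the grasp point.
Start: joints at [-1.003, 0.359, 0.012, 0, -1.224, -0.288], TCP at [186.384, -648.734, 226.561] pointing down, gripper open.
Joint ranges: [-3.07, 3.07], [-1.43, 2.12], [-1.02, 1.25], [-3.03, 1.67], [-3.05, -0], [-3.03, 3.03]. Speed limits (rad/s): [2.39, 2.39, 3.01, 3.14, 3.14, 3.14].

INTERFACE

Orientations are given as a unit quaternion [x, y, z, w].
In Python, from plant import bot gives the robot as it stands. Calls block until the motion is done:
- bot.move_ptp(position, orientation): joint-space move of the TCP to a pose.
- bot.line_to(position, velocity=150, ori=None): straight line of the TCP; ori=None keeps the orientation; velocity is the mean speed in mm/s.
- bot.move_joints(angles): joint-space move.
- bot.move_gripper(opening, force=None): finger opening in mm; force is the grip in N (None keeps the last); returns when the fingers have stopped.
- bot.pause(seconds).
- bot.solve_ik(position, orientation): joint angles nearest the present ones, or None.
- bot.read_state(): the state.
- bot.camera(name): name is "side" or "top" or "wrist"; returns the picture (420x560x3 uint8, red, green, blue); there is no depth.
- bot.get_calibration(name): a dict with "fx", "fy", "cx", "cy" (pixels), "view" (4x4, takes a point from world to camera coordinates); the wrist camera has in their place "T_tool_cam" (4x4, takes a point from camera to tool coordinates, whose origin is the TCP and whose axes are the flange's). Camera axes: x right, y up, looking along -z (the intrinsics and any distortion apply to the point x, -y, -z); pixel columns grow to the right and rows downward; lengths in mm; the calibration is good to about 2 mm. A picture is of the moment at which its call begins: read the wrist's pose just before it. get_calibration takes no time and is no camera call.
A pose or a line that the arm cannot do raises bot.Unreachable and nothing moves.
- bot.close_job(): hands the job in, once; it reports no verdict.
The state is a dict: "t": time; "joint_pos": joint angles; "qvel": joint speeds; "tau": joint torques, N m; "tcp_pos": TCP position; "eef_rot": TCP orientation; "contact_force": force on the tool from outside, world axes, zero at the start; "moment": the same for the moment, N m; "width": finger opening in mm.
Only numpy, scipy, OpenCV 4.12 (cv2) and the standard library are available. Lean on these libraries where they do the work, as an engineer would, in place of code of your own. Each camera call takes 0.05 s, during which the arm holds its last target.

TASK

Take the steel support ring (the one with the closed ring, not the open fork) from the bench and hang it by its ring on the free hook at the back of the low cabinet, tilting it so that the ring goes in under the roof and over the hook's upturned tip. Leave it hanging still, handle down, and leave the fork, the bottle and the tube rack where they are.

Things in the scene. Friction and masses are not known exactly. Their poses are not given: they have to be found in the camera images.
- ring_grip (a point): Centre of the grip of the loose support ring to be hung. The grip is a grey bar 55 long, 16 wide, 12 high (centre 27.5 from its outer end), then a 10 dia steel rod and a closed steel ring; all lies flat on the bench, axis 6 above it; total length 151, about 0.12 kg. x runs along the bar from grip to ring, z is up as it lies.
- ring_eye (a point): Centre of the closed ring of the same piece, 90 along its x axis from ring_grip. The ring is made of 12 thick round bar: outer diameter 72, hole 48. Same axes as ring_grip; the hole's axis is z. Hanging, the x axis points up.
- hook_root (a point): Root of the free hook, 175 above the bench: where the hook (10 dia steel bar) leaves its 8 thick base plate (26 wide, 40 high) inside the cabinet's back. x points level into the cabinet, y left, z up. The bar's axis runs level to x -25, then slopes up to the tip at x -50, z +28. Roof underside 90 above the root, front edge of roof, floor and sides at x -116.
- hook_tip (a point): Upturned tip of the free hook (end of the bar's axis, which has a round end of radius 5), at x -50, z +28 from hook_root, same axes. The free hook is in the left or right half of the cabinet; about 150 beside it is a like hook at the same height with a small scoop hung on it (fixed, leave alone).
- cabinet: Fixed low cabinet: dark grey sides and floor (10 thick), clear plastic back (6) and clear roof (10) with dark edge strips; 340 wide, 136 deep, 275 high; inside 320 wide, 255 high. Wide open at the front, which faces the robot. Origin at bench level, mid-width, 62 behind the front edge; x points to the back, z up.
- fork_grip (a point): Bystander: grip centre, 6 above the bench, of a loose fork support of the same size and make, but with an open U of two prongs in place of the closed ring. x along the bar from grip to prongs.
- bottle_mid (a point): Bystander: middle of a standing amber bottle, 66 dia, 130 high (65 above the bench).
- rack_mid (a point): Bystander: middle of a dark tube block 80 x 140 x 50 high with pale tube caps 30 above its top; 25 above the bench.

How it is judged:
By the outcome, as a careful person would: the job done as asked, in the order asked, and still so for the second after the job is handed in, with the robot touching nothing.
It also fails if it takes over 45 s, if anything falls off the work surface, if the arm or the gripper's body presses on something with over 40 N, if the wrist force passes 120 N, or if a joint passes its speed limit or range.

## Working session

There is one attempt and no reset: what is moved stays moved. The work goes in short steps, each a Python script; the robot and the scene stay as the last script left them, time stands still between calls to the robot, and variables do not carry over. Pictures are saved under pics/ and viewed, and the job is handed in when it is done.

```bash
ls; mkdir -p pics
python3 - <<'E'
from plant import bot
import cv2,numpy as np
np.set_printoptions(precision=4,suppress=True)
for n in ("side","top","wrist"):
    s=bot.read_state()
    im=bot.camera(n); cv2.imwrite(f"pics/{n}0.png",im[:,:,::-1])
    print(n,bot.get_calibration(n))
print(bot.read_state())
E
```

```text
pics
side {'fx': 401.5370884971444, 'fy': 401.5370884971444, 'cx': 279.37392817948825, 'cy': 212.2193699404106, 'view': array([[  -0.7564,   -0.6541,   -0.0025,  466.7903],
       [   0.4718,   -0.5482,    0.6906, -366.3944],
       [  -0.4531,    0.5211,    0.7233, -676.9308],
       [   0.    ,    0.    ,    0.    ,    1.    ]])}
top {'fx': 488.15885190981345, 'fy': 488.15885190981345, 'cx': 280.78910211791344, 'cy': 211.86042253291882, 'view': array([[    0.0016,    -1.    ,     0.0016,    48.2898],
       [    0.9986,     0.0017,     0.0534,  -587.6876],
       [   -0.0534,     0.0015,     0.9986, -1162.6828],
       [    0.    ,     0.    ,     0.    ,     1.    ]])}
wrist {'fx': 350.4847954529948, 'fy': 350.4847954529948, 'cx': 280.77457759344765, 'cy': 206.4096126114797, 'T_tool_cam': array([[  -0.0009,    0.9515,    0.3077,   85.4964],
       [   1.    ,    0.0006,    0.0009,   -0.9134],
       [   0.0006,    0.3077,   -0.9515, -159.4802],
       [   0.    ,    0.    ,    0.    ,    1.    ]])}
{'t': 0.15, 'joint_pos': array([-1.0029,  0.3592,  0.0113, -0.0002, -1.2241, -0.2881]), 'qvel': array([-0.0007, -0.001 ,  0.002 , -0.    ,  0.0009, -0.    ]), 'tau': array([ -0.0018, -58.3274,  29.3291,   7.0012,   0.0088,  -0.0001]), 'tcp_pos': array([ 186.273 , -648.3889,  225.8287]), 'eef_rot': array([-0.1394,  0.9902,  0.0006, -0.0002]), 'contact_force': array([-0.1954, -0.963 ,  0.0465]), 'moment': array([-0.0313,  0.0293,  0.044 ]), 'width': 87.53221097302047}
```

View pics/side0.png

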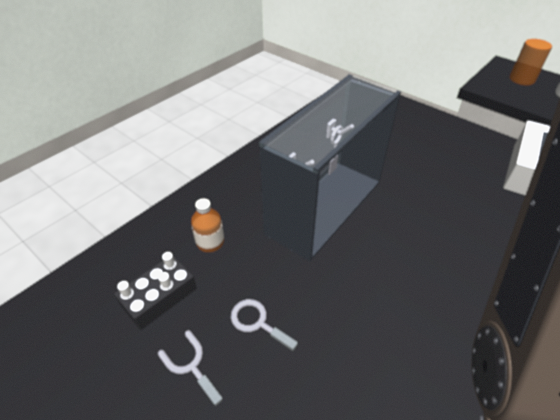

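View pics/top0.png

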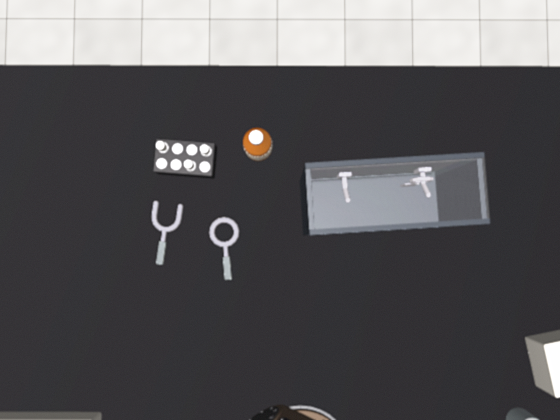

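View pics/wrist0.png

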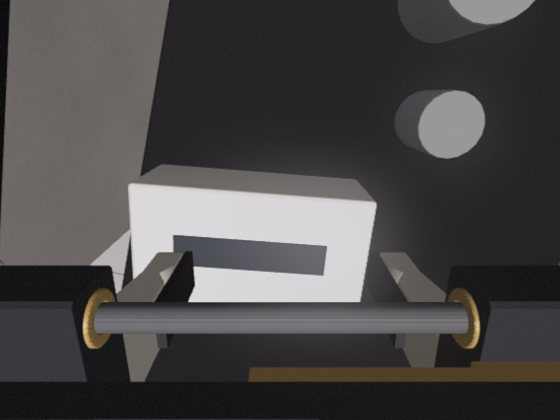

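The side view shows the ring at about (250,315), with its grip at (285,338), and the fork at (185,355). In the top view the ring is at (224,232) with its grip at (227,268). The free hook is the left one, at (345,175)-(348,200); the right hook, at (425,180), carries the scoop. The wrist view shows only other objects and nothing I need.

```bash
cat > h.py <<'E'
import numpy as np, cv2
from plant import bot
np.set_printoptions(precision=2,suppress=True)
def cam(n,T_wt=None):
    c=bot.get_calibration(n)
    if n=="wrist": V=np.linalg.inv(T_wt@c["T_tool_cam"])
    else: V=np.array(c["view"])
    return c,V
def ray(cv,uv):
    c,V=cv; d=np.array([(uv[0]-c["cx"])/c["fx"],-(uv[1]-c["cy"])/c["fy"],-1.])
    R=V[:3,:3]; o=-R.T@V[:3,3]; d=R.T@d; return o,d/np.linalg.norm(d)
def plane(cv,uv,z):
    o,d=ray(cv,uv); return o+d*(z-o[2])/d[2]
def proj(cv,p):
    c,V=cv; q=V[:3,:3]@np.asarray(p,float)+V[:3,3]
    return np.array([c["cx"]-c["fx"]*q[0]/q[2]*1.0, c["cy"]+c["fy"]*q[1]/q[2]])
def two(cv1,uv1,cv2_,uv2):
    o1,d1=ray(cv1,uv1);o2,d2=ray(cv2_,uv2)
    A=np.stack([d1,-d2],1); s,_,_,_=np.linalg.lstsq(A,o2-o1,rcond=None)
    a=o1+d1*s[0];b=o2+d2*s[1]; return (a+b)/2,np.linalg.norm(a-b)
E
python3 - <<'E'
from h import *
t=cv2.imread("pics/top0.png"); s=cv2.imread("pics/side0.png")
cv2.imwrite("pics/topring.png",cv2.resize(t[195:295,140:260],None,fx=5,fy=5,interpolation=cv2.INTER_CUBIC)[:,:600])
cv2.imwrite("pics/topcab.png",cv2.resize(t[145:245,300:495],None,fx=4,fy=4,interpolation=cv2.INTER_CUBIC))
cv2.imwrite("pics/sidecab.png",cv2.resize(s[70:260,255:410],None,fx=3.1,fy=3.1,interpolation=cv2.INTER_CUBIC))
ct=cam("top");cs=cam("side")
# ring mask
g=cv2.cvtColor(t,cv2.COLOR_BGR2GRAY)
m=np.zeros_like(g); m[205:290,195:250]=(g[205:290,195:250]>85)*255
cn,h=cv2.findContours(m,cv2.RETR_CCOMP,cv2.CHAIN_APPROX_NONE)
for c,hh in zip(cn,h[0]):
    if cv2.contourArea(c)>30: print(hh,cv2.contourArea(c),cv2.minAreaRect(c),cv2.minEnclosingCircle(c), plane(ct,cv2.minEnclosingCircle(c)[0],6))
ys,xs=np.nonzero(m)
print(plane(ct,(xs.mean(),ys.mean()),6), ys.min(),ys.max(),xs.min(),xs.max())
for uv in [(224,232),(227,268),(227,279),(250,315)]: print(uv,plane(ct,uv,6))
print("side",plane(cs,(249,316),6),plane(cs,(285,339),6))
print("front left/right top corners of cab (z=275)",[plane(ct,p,275) for p in [(308,235),(489,222),(484,153),(306,163)]])
E
```

```text
[-1 -1  1 -1] 906.0 ((220.99998474121094, 247.0), (30.249412536621094, 62.142818450927734), 9.462322235107422) ((227.5, 247.5), 31.693946838378906) [501.4  178.26   6.  ]
[-1 -1 -1  0] 280.0 ((223.50003051757812, 231.50003051757812), (18.384775161743164, 18.384775161743164), 45.0) ((223.5, 231.5), 9.823541641235352) [540.14 188.26   6.  ]
[513.51 185.62   6.  ] 216 279 209 239
(224, 232) [538.93 187.03   6.  ]
(227, 268) [451.95 179.1    6.  ]
(227, 279) [425.5 178.9   6. ]
(250, 315) [339.46 122.93   6.  ]
side [537.05 187.22   6.  ] [449.28 177.28   6.  ]
front left/right top corners of cab (z=275) [array([530.31,  -1.5 , 275.  ]), array([ 555.28, -342.05,  275.  ]), array([ 686.1 , -335.34,  275.  ]), array([666.39,   2.09, 275.  ])]
```

View pics/topcab.png

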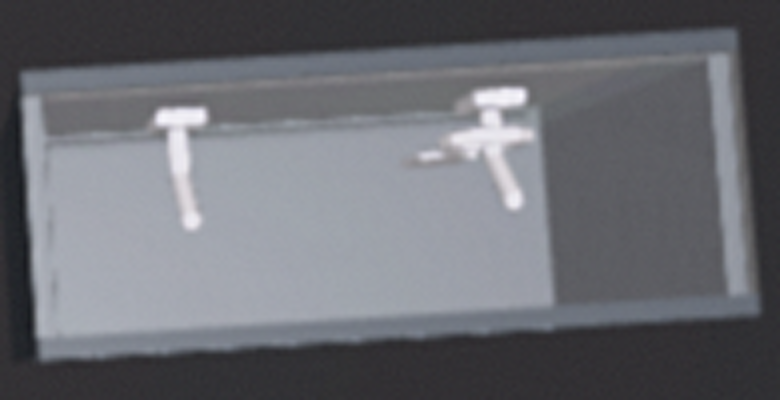

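View pics/sidecab.png

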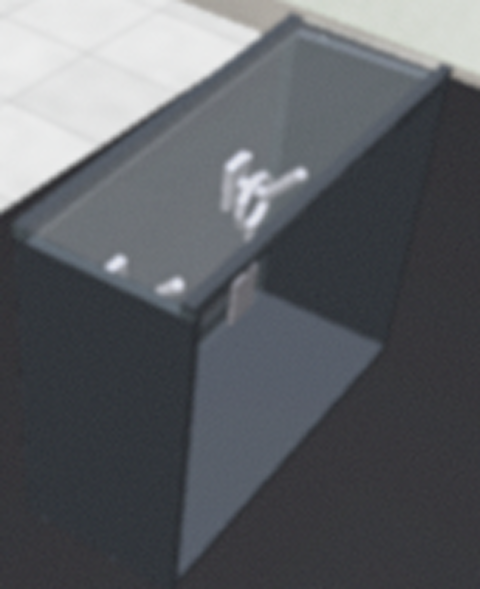

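View pics/topring.png

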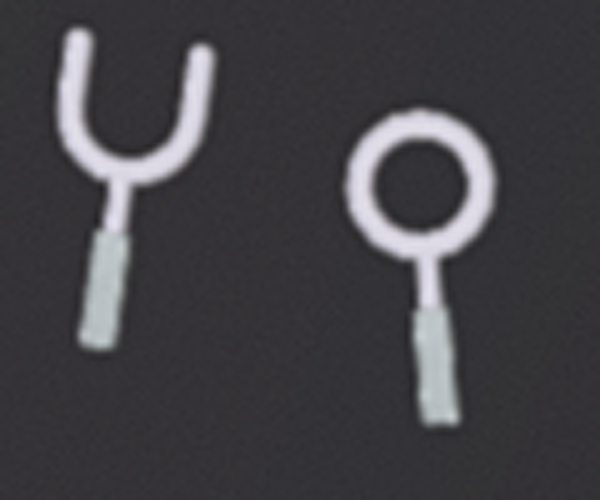

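Run:
```python
from h import *
ct=cam("top");cs=cam("side")
print("cams",ray(ct,(0,0))[0],ray(cs,(0,0))[0])
T=lambda u,v:((u+.5)/4-.5+300,(v+.5)/4-.5+145)
S=lambda u,v:((u+.5)/3.1-.5+255,(v+.5)/3.1-.5+70)
C=[plane(ct,T(*p),275) for p in [(40,360),(760,312),(738,30),(22,72)]]
print(C)
print([np.linalg.norm(C[i]-C[(i+1)%4]) for i in range(4)])
yw=lambda d:np.arctan2(-d[0],d[1])
print("yaws",yw(C[0]-C[1]),yw(C[3]-C[2]))
S4=[plane(cs,S(*p),275) for p in [(190,310),(447,68),(15,232),(297,17)]]; print("side FL FR BL BR",S4)
c=np.mean([p[:2] for p in C],0); print("centre",c)
print("tip top@203",plane(ct,T(192,221),203)," root plate top@195",plane(ct,T(182,117),195))
print("tip side@203",plane(cs,S(172,287),203), two(ct,T(192,221),cs,S(172,287)))
print("plate two",two(ct,T(182,117),cs,S(115,263)))
print("other tip",plane(ct,T(515,202),203))
# side ring mask
s=cv2.imread("pics/side0.png");g=cv2.cvtColor(s,cv2.COLOR_BGR2GRAY)
cv2.imwrite("pics/sidering.png",cv2.resize(s[285:360,220:305],None,fx=7,fy=7,interpolation=cv2.INTER_CUBIC))
t=cv2.imread("pics/top0.png")
print(proj(ct,[540,188,6]),proj(cs,[540,188,6]))
```

```text
cams [ 524.63   51.06 1192.35] [219.23 457.26 743.79]
[array([531.02,  -4.56, 275.  ]), array([ 554.11, -343.2 ,  275.  ]), array([ 687.77, -335.62,  275.  ]), array([667.1 ,   3.75, 275.  ])]
[np.float64(339.43205476722545), np.float64(133.87610736049504), np.float64(339.989970815272), np.float64(136.33827914415855)]
yaws 0.06807522683528583 0.06081802314138558
side FL FR BL BR [array([532.23,  -3.27, 275.  ]), array([ 554.78, -341.78,  275.  ]), array([659.75,   8.13, 275.  ]), array([ 680.58, -334.46,  275.  ])]
centre [ 610.   -169.91]
tip top@203 [602.21 -86.28 203.  ]  root plate top@195 [656.4  -82.56 195.  ]
tip side@203 [604.22 -85.23 203.  ] (array([603.08, -85.57, 203.35]), np.float64(2.245670145622418))
plate two (array([654.63, -82.92, 199.26]), np.float64(3.0641135123789573))
other tip [ 612.18 -250.65  203.  ]
[223.61 231.56] [247.69 315.41]
```

View pics/sidering.png

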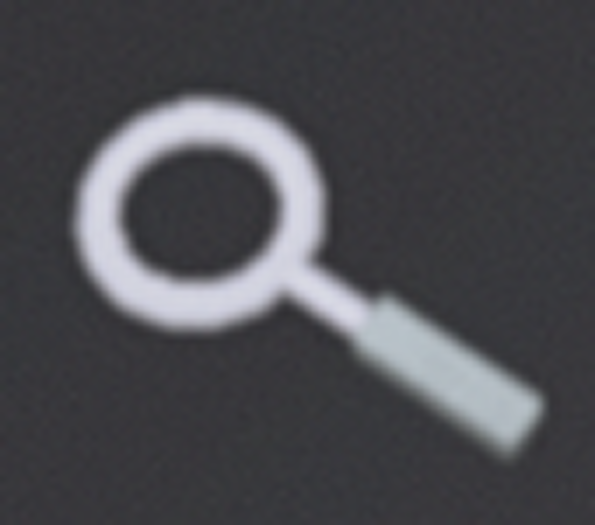

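The top and side views agree. The cabinet yaw is about 0.065, its top measures 340 x 136, and the hook tip is at (603,-86,203). The root comes out 116 behind the front edge, which matches the given size. The root is only about 76 from the left inner wall, while the gripper body is 96 to each side, so the body has to stay in front of the cabinet. I'll tilt the ring about 45° to do that. Next I check IK and clearances.

```bash
cat >> h.py <<'E'
from scipy.spatial.transform import Rotation as Rn
YAW=0.065
ROOT=np.array([652.9,-82.5,175.])
CX=np.array([np.cos(YAW),np.sin(YAW),0]);CY=np.array([-np.sin(YAW),np.cos(YAW),0]);CZ=np.array([0,0,1.])
EYE=np.array([539.5,188.,6]); GRIP=np.array([451.5,178.7,6]); 
L=105.; TCPB=4.0   # grasp distance from eye, TCP beyond bar axis
FLIP=+1 # tool x = FLIP*ring x
def tool_pose(eye,theta,L=None,b=None,dy=0.):
    """eye in hook frame (x,z) -> TCP pos, quat ; ring tilted theta, top inward"""
    L=globals()['L'] if L is None else L; b=TCPB if b is None else b
    rx=np.sin(theta)*CX+np.cos(theta)*CZ; rz=-np.cos(theta)*CX+np.sin(theta)*CZ
    tz=-rz; tx=FLIP*rx; ty=np.cross(tz,tx)
    p=ROOT+eye[0]*CX+eye[1]*CZ+dy*CY-L*rx+b*tz
    return p,Rn.from_matrix(np.stack([tx,ty,tz],1)).as_quat()
def clr(eye,theta):
    e=np.array(eye,float);r=np.array([np.sin(theta),np.cos(theta)])
    H=[np.array(q,float) for q in [(0,0),(-25,0),(-50,28)]]
    def d(p):
        m=9e9
        for a,b in zip(H,H[1:]):
            t=np.clip((p-a)@(b-a)/((b-a)@(b-a)),0,1); m=min(m,np.linalg.norm(p-a-t*(b-a)))
        return m
    bx=eye[0]-65*np.cos(theta)+(39-L)*np.sin(theta)+4*np.cos(theta)
    return [round(float(v),1) for v in (d(e+30*r)-11,d(e-30*r)-11,84-(e+30*r)[1],bx+116)]
E
python3 - <<'E'
import h; from h import *
th=np.radians(45)
for e,t in [((-180,50),45),((-85,48),45),((-66,34),45),((-48,20),45),((-43,5),45),((-39,-7),45),((-39,-10),45),((-35.3,-14),35),((-33,-15),30)]:
    out=[]
    for f in (1,-1):
        h.FLIP=f
        p,q=h.tool_pose(e,np.radians(t)); s=bot.solve_ik(p,q); out.append(s)
    print(e,t,h.clr(e,np.radians(t)),p,*out)
yr=np.arctan2(*(EYE-GRIP)[[1,0]]); print("ring yaw",yr,np.linalg.norm(EYE-GRIP))
for f in (1,-1):
    tx=f*np.array([np.cos(yr),np.sin(yr),0]); tz=np.array([0,0,-1.]); q=Rn.from_matrix(np.stack([tx,np.cross(tz,tx),tz],1)).as_quat()
    g=EYE-105*np.array([np.cos(yr),np.sin(yr),0]); g[2]=2; print(f,g,bot.solve_ik(g,q),bot.solve_ik(g+[0,0,150],q))
E
```

```text
(-180, 50) 45 [106.1, 140.2, 12.8, -153.8] [402.01 -98.83 147.93] None None
(-85, 48) 45 [32.5, 45.2, 14.8, -58.8] [496.81 -92.66 145.93] None None
(-66, 34) 45 [16.7, 29.2, 28.8, -39.8] [515.77 -91.43 131.93] None None
(-48, 20) 45 [15.1, 22.8, 42.8, -21.8] [533.73 -90.26 117.93] None None
(-43, 5) 45 [8.9, 29.0, 57.8, -16.8] [538.72 -89.93 102.93] None None
(-39, -7) 45 [3.2, 34.1, 69.8, -12.8] [542.72 -89.67  90.93] [-0.08  0.09 -0.65 -1.11 -0.11  2.78] [-0.08  0.09 -0.65 -1.11 -0.11 -0.36]
(-39, -10) 45 [0.2, 36.1, 72.8, -12.8] [542.72 -89.67  87.93] [-0.11  0.1  -0.64 -1.15 -0.13  2.84] [-0.11  0.1  -0.64 -1.15 -0.13 -0.3 ]
(-35.3, -14) 35 [-0.4, 36.4, 73.4, -7.1] [560.85 -88.49  72.69] [-0.66  0.28 -0.72 -1.94 -0.62 -2.23] [-0.66  0.28 -0.72 -1.94 -0.62  0.91]
(-33, -15) 30 [-0.0, 36.0, 73.0, -2.8] [571.04 -87.83  67.07] [-0.78  0.42 -0.79 -2.08 -0.84 -1.93] [-0.78  0.42 -0.79 -2.08 -0.84  1.21]
ring yaw 0.10529099288851933 88.49005593850644
1 [435.08 176.96   2.  ] [ 0.81  0.31 -0.7   0.   -0.56  0.87] [ 0.81  0.08 -0.53  0.   -0.95  0.87]
-1 [435.08 176.96   2.  ] [ 0.81  0.31 -0.7  -0.   -0.56 -2.27] [ 0.81  0.08 -0.53  0.   -0.95 -2.27]
```

```bash
cat > fk.py <<'E'
import numpy as np
from scipy.spatial.transform import Rotation as R
def ee(ax,a): 
    v=np.zeros((np.size(a),3)); v[:,ax]=a; return R.from_rotvec(v)
def fk(Q,P,s4=1,s6=-1):
    Q=np.atleast_2d(Q)
    o=[P[3*i:3*i+3] for i in range(5)]
    r=ee(2,Q[:,0]); p=r.apply(o[0]); r=r*ee(1,Q[:,1]); p=p+r.apply(o[1]); r=r*ee(1,-Q[:,2]); p=p+r.apply(o[2])
    r=r*ee(0,s4*Q[:,3]); p=p+r.apply(o[3]); r=r*ee(1,-Q[:,4]); p=p+r.apply(o[4])
    # tool z = local x at this stage ; 
    r=r*ee(0,s6*Q[:,5]); return p,r
E
python3 - <<'E'
from h import *; from fk import fk; import json
from scipy.optimize import least_squares
rng=np.random.default_rng(0); Q=[];X=[];O=[]
while len(Q)<60:
    a=rng.uniform(-1.3,1.3);r=rng.uniform(420,750)
    p=np.array([r*np.cos(a),r*np.sin(a),rng.uniform(80,400)])
    b=Rn.from_euler('ZYX',[rng.uniform(-1.5,1.5),rng.uniform(-.7,.7),np.pi+rng.uniform(-.7,.7)])
    s=bot.solve_ik(p,b.as_quat())
    if s is not None: Q.append(s);X.append(p);O.append(b.as_matrix())
Q=np.array(Q);X=np.array(X);O=np.array(O)
best=None
for s4 in (1,-1):
  for s6 in (1,-1):
    def f(P):
        p,r=fk(Q,P,s4,s6); z=r.as_matrix()
        return np.r_[((p-X)).ravel(),1e2*(z[:,:,0]-O[:,:,2]).ravel()]
    P0=np.array([0,-190,350,0,0,350,300,0,0,0,0,0,250,0,0.])
    s=least_squares(f,P0)
    p,r=fk(Q,s.x,s4,s6)
    print(s4,s6,s.cost, np.abs(p-X).max(), np.abs(r.as_matrix()[:,:,0]-O[:,:,2]).max(), s.x)
    # constant tool rotation
    C=np.einsum('nji,njk->nik',r.as_matrix(),O); print(C.std(0).max()); 
    if C.std(0).max()<1e-2: json.dump(dict(P=s.x.tolist(),s4=s4,s6=s6,C=C.mean(0).tolist()),open('fk.json','w'));print(C.mean(0))
E
```

```text
1 1 342751.7458087329 173.14030743565763 1.2137576610412688 [  111.16  -536.18   134.56    99.05   635.94   545.59  -569.55  -363.57
  -495.29   922.33 -1020.83   559.8    296.25  1125.6   -101.18]
0.6516841366584887
1 -1 342751.7458087329 173.14030743565763 1.2137576610412686 [  111.16  -536.18   134.56    99.05   635.94   545.59  -569.55  -363.57
  -495.29   922.33 -1020.83   559.8    296.25  1125.6   -101.18]
0.4675837567766526
-1 1 3.2575552284659383e-18 1.1097540664195549e-09 1.6653345369377348e-15 [  -0.     -4.61  198.8     0.    -13.98  601.6   429.17   18.59    0.
   34.43 -104.93   -0.    378.04  -86.87    0.  ]
0.7063707195106834
-1 -1 3.2575552300941314e-18 1.1097540664195549e-09 1.6653345369377348e-15 [  -0.     -4.61  198.8     0.    -13.98  601.6   429.17   18.59    0.
   34.43 -104.93   -0.    378.04  -86.87    0.  ]
3.321917668782905e-16
[[ 0.  0.  1.]
 [-1.  0.  0.]
 [-0. -1.  0.]]
```

I recovered the exact kinematics from the IK samples. Next I search tilt and yaw combinations for reachable insertion paths, with a 3D clearance check.

```bash
cat > plan.py <<'E'
from h import *; import h, json
from fk import fk
from scipy.optimize import least_squares
K=json.load(open('fk.json'));P=np.array(K['P']);C=np.array(K['C'])
LO=np.array([-3.07,-1.43,-1.02,-3.03,-3.05,-3.03])+.01;HI=np.array([3.07,2.12,1.25,1.67,0,3.03])-.01
def FK(q):
    p,r=fk(q,P,K['s4'],K['s6']); return p[0],r.as_matrix()[0]@C
def IK(p,M,seeds):
    out=[]
    for s in seeds:
        def f(q):
            a,b=FK(q); return np.r_[(a-p)/100,(b-M).ravel()]
        s=least_squares(f,np.clip(s,LO+1e-3,HI-1e-3),bounds=(LO,HI),xtol=1e-12,ftol=1e-12,max_nfev=60)
        if s.cost<1e-8 and not any(np.abs(s.x-o).max()<.02 for o in out): out.append(s.x)
    return out
def rpose(eye,theta,psi,L,b=4.,alpha=0.,flip=1,roll=0.):
    """eye (3, hook frame) -> TCP pos, R, ring R (world). heading yaw psi rel. cabinet"""
    H=np.cos(psi)*CX+np.sin(psi)*CY
    rx=np.sin(theta)*H+np.cos(theta)*CZ; rz=-np.cos(theta)*H+np.sin(theta)*CZ; ry=np.cross(rz,rx)
    tz=-rz*np.cos(alpha)+rx*np.sin(alpha)   # alpha>0: tool leans to point toward ring
    ty=-flip*ry; tx=np.cross(ty,tz)
    e=ROOT+eye[0]*CX+eye[1]*CY+eye[2]*CZ
    return e-L*rx+b*tz, np.stack([tx,ty,tz],1), np.stack([rx,ry,rz],1), e
a=np.linspace(0,1,30)[:,None]
HK=np.r_[np.array([0,0,0])*(1-a)+np.array([-25,0,0])*a, np.array([-25,0,0])*(1-a)+np.array([-50,0,28.])*a]
CW=np.stack([CX,CY,CZ],1)
def hookclr(e,Rr):
    q=(ROOT+HK@CW.T-e)@Rr; return (np.hypot(np.hypot(q[:,0],q[:,1])-30,q[:,2])-11).min()
def grid(x,y,z,n=9):
    g=np.stack(np.meshgrid(*[np.linspace(*v,n) for v in (x,y,z)],indexing='ij'),-1).reshape(-1,3); return g
BODY=np.r_[grid((-39,39),(-96.5,96.5),(-66,-180),13)]
CAMB=grid((39,115),(-45,45),(-120,-200),5)
FING=grid((-11,11),(-45,45),(0,-66),7)
ANG=np.linspace(0,2*np.pi,48)
RING=np.stack([30*np.cos(ANG),30*np.sin(ANG),0*ANG],1)
# cabinet solids hook frame (x,y,z): root lateral: left inner wall at y=+75.8; inside width 320
YL=75.8
SOL=[((-116,20),(YL,YL+10),(-175,100)),((-116,20),(YL-330,YL-320),(-175,100)),((-116,20),(YL-330,YL+10),(90,100)),((-116,20),(YL-330,YL+10),(-175,-165)),((14,20),(YL-330,YL+10),(-175,100)),((-60,14),(-240,-110),(-140,40)),((-400,400),(-500,500),(-300,-175))]
def boxd(pts):
    m=9e9
    for b in SOL:
        lo=np.array([v[0] for v in b]);hi=np.array([v[1] for v in b])
        d=np.linalg.norm(np.maximum(np.maximum(lo-pts,pts-hi),0),axis=1).min(); m=min(m,d)
    return m
def clearance(p,M,Rr,e):
    f=lambda X,R,o:((X@R.T+o)-ROOT)@CW
    return dict(hook=hookclr(e,Rr),body=boxd(f(BODY,M,p)),cam=boxd(f(CAMB,M,p)),fing=boxd(f(FING,M,p)),ring=boxd(f(RING,Rr,e))-6)
E
cat > s1.py <<'E'
from plan import *
rng=np.random.default_rng(1)
q0=np.array(bot.read_state()['joint_pos'])
seeds=[q0]+[rng.uniform(np.maximum(LO,[-1.2,-1.4,-1.02,-3.03,-2.5,-3]),np.minimum(HI,[1.2,1.2,.6,1.67,0,3])) for _ in range(14)]
for al in (0,-25,25):
 for t in (30,40,50,60,70):
  for psi in (-.6,-.3,0,.15,.3,.45,.6,.8):
    th=np.radians(t); res=[]
    # contact: torus top centre at hook x -18,z 11
    eF=np.array([-18-30*np.sin(th)*np.cos(psi),-30*np.sin(th)*np.sin(psi)*0,12-30*np.cos(th)])
    for e in [(-48,0,22),eF]:
        p,M,Rr,ee=rpose(e,th,psi,105,alpha=np.radians(al)); n=0
        s=IK(p,M,seeds)
        c=clearance(p,M,Rr,ee); res.append((len(s),{k:round(float(v)) for k,v in c.items()}))
    if res[0][0] and res[1][0]: print(al,t,psi,res)
E
time python3 s1.py
```

```text
0 30 0 [(1, {'hook': 15, 'body': 19, 'cam': 27, 'fing': 31, 'ring': 36}), (1, {'hook': 1, 'body': 4, 'cam': 33, 'fing': 31, 'ring': 26})]
0 30 0.15 [(1, {'hook': 15, 'body': 31, 'cam': 20, 'fing': 38, 'ring': 36}), (1, {'hook': 1, 'body': 17, 'cam': 35, 'fing': 38, 'ring': 25})]
0 30 0.3 [(1, {'hook': 15, 'body': 42, 'cam': 10, 'fing': 46, 'ring': 36}), (1, {'hook': 1, 'body': 27, 'cam': 29, 'fing': 46, 'ring': 23})]
0 30 0.45 [(1, {'hook': 15, 'body': 24, 'cam': 1, 'fing': 49, 'ring': 36}), (1, {'hook': 0, 'body': 8, 'cam': 22, 'fing': 42, 'ring': 21})]
0 30 0.6 [(1, {'hook': 15, 'body': 5, 'cam': 0, 'fing': 39, 'ring': 35}), (1, {'hook': -1, 'body': 0, 'cam': 13, 'fing': 29, 'ring': 17})]
0 30 0.8 [(1, {'hook': 13, 'body': 0, 'cam': 0, 'fing': 23, 'ring': 32}), (1, {'hook': -3, 'body': 0, 'cam': 0, 'fing': 9, 'ring': 13})]
0 40 -0.3 [(1, {'hook': 16, 'body': 2, 'cam': 4, 'fing': 7, 'ring': 36}), (1, {'hook': 0, 'body': 1, 'cam': 4, 'fing': 4, 'ring': 24})]
0 40 0.15 [(1, {'hook': 16, 'body': 34, 'cam': 8, 'fing': 40, 'ring': 36}), (1, {'hook': 1, 'body': 24, 'cam': 12, 'fing': 40, 
[... 10410 characters left out ...]
m': 21, 'fing': 40, 'ring': 29}), (1, {'hook': -1, 'body': 23, 'cam': 5, 'fing': 34, 'ring': 20})]
25 60 0.8 [(1, {'hook': 13, 'body': 0, 'cam': 0, 'fing': 23, 'ring': 28}), (1, {'hook': -3, 'body': 0, 'cam': 0, 'fing': 15, 'ring': 16})]
25 70 0.15 [(1, {'hook': 14, 'body': 45, 'cam': 51, 'fing': 51, 'ring': 28}), (1, {'hook': 1, 'body': 57, 'cam': 36, 'fing': 50, 'ring': 26})]
25 70 0.6 [(1, {'hook': 13, 'body': 0, 'cam': 24, 'fing': 42, 'ring': 27}), (1, {'hook': -1, 'body': 7, 'cam': 5, 'fing': 37, 'ring': 21})]
25 70 0.8 [(1, {'hook': 13, 'body': 0, 'cam': 6, 'fing': 23, 'ring': 27}), (1, {'hook': -2, 'body': 0, 'cam': 1, 'fing': 16, 'ring': 17})]
real	3m8.669s
user	3m7.237s
sys	0m0.239s
```

```bash
cat > s2.py <<'E'
from plan import *
rng=np.random.default_rng(1)
seeds=[rng.uniform(np.maximum(LO,[-1.2,-1.4,-1.02,-3.03,-2.5,-3]),np.minimum(HI,[1.2,1.2,.6,1.67,0,3])) for _ in range(12)]
def rest(t,psi,xc=-18,dz=0):
    th=np.radians(t); return (xc-30*np.sin(th)*np.cos(psi),-30*np.sin(th)*np.sin(psi),11+dz-30*np.cos(th))
for psi in (.1,.2,.3):
  W=[((-200,0,60),50),((-90,0,52),45),((-66,0,35),45),((-48,0,22),45),((-44,0,5),45),(rest(45,psi,dz=2),45),(rest(30,psi),30),(rest(20,psi),20),(rest(12,psi),12)]
  p,M,Rr,e=rpose(W[5][0],np.radians(45),psi,105,flip=-1)
  for s0 in IK(p,M,seeds):
    print("psi",psi)
    for w,t in W:
      p,M,Rr,e=rpose(w,np.radians(t),psi,105,flip=-1)
      s=IK(p,M,[s0]); c=clearance(p,M,Rr,e)
      print(t,np.round(w),s[0] if s else None,{k:round(float(v)) for k,v in c.items()})
      if s: s0=s[0]
E
python3 s2.py
```

```text
psi 0.1
50 [-200    0   60] None {'hook': 126, 'body': 166, 'cam': 186, 'fing': 157, 'ring': 56}
45 [-90   0  52] [ 0.04 -0.11 -0.78 -0.65 -0.15 -0.83] {'hook': 38, 'body': 68, 'cam': 153, 'fing': 56, 'ring': 11}
45 [-66   0  35] [-0.08 -0.02 -0.68 -0.88 -0.22 -0.53] {'hook': 18, 'body': 48, 'cam': 136, 'fing': 41, 'ring': 28}
45 [-48   0  22] [-0.13  0.04 -0.63 -0.98 -0.25 -0.39] {'hook': 16, 'body': 30, 'cam': 123, 'fing': 37, 'ring': 35}
45 [-44   0   5] [-0.2   0.08 -0.61 -1.11 -0.28 -0.21] {'hook': 8, 'body': 27, 'cam': 106, 'fing': 37, 'ring': 31}
45 [-39.  -2.  -8.] [-0.25  0.12 -0.59 -1.2  -0.31 -0.08] {'hook': 2, 'body': 22, 'cam': 93, 'fing': 39, 'ring': 26}
30 [-33.  -1. -15.] [-0.76  0.41 -0.7  -1.91 -0.82  1.06] {'hook': 0, 'body': 13, 'cam': 27, 'fing': 37, 'ring': 26}
20 [-28.  -1. -17.] [-0.87  0.67 -0.76 -2.06 -1.15  1.44] {'hook': 0, 'body': 3, 'cam': 0, 'fing': 35, 'ring': 26}
12 [-24.  -1. -18.] [-0.89  0.87 -0.75 -2.1  -1.39  1.62] {'hook': 0, 'body': 1, 'cam': 0, 'fing': 32, 'ring': 25}
psi 0.2
50 [-200    0   60] [-0.11 -0.33 -0.84 -0.56 -0.46 -0.77] {'hook': 1
[... 1339 characters left out ...]
 28}
45 [-48   0  22] [-0.36  0.11 -0.52 -1.07 -0.56 -0.02] {'hook': 16, 'body': 42, 'cam': 123, 'fing': 52, 'ring': 34}
45 [-44   0   5] [-0.38  0.15 -0.52 -1.12 -0.56  0.06] {'hook': 8, 'body': 42, 'cam': 106, 'fing': 52, 'ring': 30}
45 [-38.  -6.  -8.] [-0.41  0.19 -0.5  -1.16 -0.57  0.12] {'hook': 2, 'body': 36, 'cam': 93, 'fing': 49, 'ring': 24}
30 [-32.  -4. -15.] [-0.73  0.42 -0.55 -1.63 -0.88  0.87] {'hook': 0, 'body': 27, 'cam': 27, 'fing': 48, 'ring': 23}
20 [-28.  -3. -17.] [-0.83  0.62 -0.58 -1.79 -1.11  1.19] {'hook': 0, 'body': 17, 'cam': 0, 'fing': 37, 'ring': 23}
12 [-24.  -2. -18.] [-0.86  0.79 -0.57 -1.87 -1.29  1.36] {'hook': 0, 'body': 6, 'cam': 0, 'fing': 32, 'ring': 21}
```

```bash
cat > s3.py <<'E'
from plan import *
from fk import ee
def chain(q):
    q=np.atleast_2d(q);o=[P[3*i:3*i+3] for i in range(5)];r=ee(2,q[:,0]);p=r.apply(o[0]);L=[p[0]]
    for ax,a,v in ((1,q[:,1],o[1]),(1,-q[:,2],o[2]),(0,-q[:,3],o[3]),(1,-q[:,4],np.array([0,P[13],0])),):
        r=r*ee(ax,a);p=p+r.apply(v);L.append(p[0])
    p=p+r.apply([P[12],0,0]);L.append(p[0]);return np.array(L)
if __name__=="__main__":
    for q in ([-0.37,-0.22,-0.7,-0.76,-0.68,-0.33],[-0.37,0,-.57,-.98,-.61,-.11],[-0.41,0.19,-0.5,-1.16,-0.57,0.12],[-.73,.42,-.55,-1.63,-.88,.87]):
        c=chain(q); print(c.round(0).tolist()); print("  hook frame:",((c-ROOT)@CW)[2:].round(0).tolist())
    yr=np.arctan2(*(EYE-GRIP)[[1,0]]); tx=-np.array([np.cos(yr),np.sin(yr),0]); tz=np.array([0,0,-1.]); q=Rn.from_matrix(np.stack([tx,np.cross(tz,tx),tz],1)).as_quat()
    g=EYE-105*np.array([np.cos(yr),np.sin(yr),0]); g[2]=150
    print(g,q,bot.solve_ik(g,q))
E
python3 s3.py
```

```text
[[-2.0, -4.0, 199.0], [-129.0, 30.0, 786.0], [233.0, -90.0, 588.0], [202.0, -160.0, 508.0], [154.0, -209.0, 455.0], [382.0, -122.0, 166.0]]
  hook frame: [[-420.0, 20.0, 413.0], [-455.0, -48.0, 333.0], [-506.0, -94.0, 280.0], [-273.0, -21.0, -9.0]]
[[-2.0, -4.0, 199.0], [-7.0, -17.0, 800.0], [337.0, -131.0, 569.0], [299.0, -179.0, 477.0], [245.0, -210.0, 416.0], [493.0, -113.0, 147.0]]
  hook frame: [[-318.0, -28.0, 394.0], [-359.0, -73.0, 302.0], [-415.0, -100.0, 241.0], [-162.0, -20.0, -28.0]]
[[-2.0, -4.0, 199.0], [97.0, -62.0, 790.0], [408.0, -177.0, 516.0], [359.0, -202.0, 420.0], [299.0, -213.0, 359.0], [551.0, -119.0, 93.0]]
  hook frame: [[-251.0, -79.0, 341.0], [-301.0, -100.0, 245.0], [-362.0, -108.0, 184.0], [-104.0, -30.0, -82.0]]
[[-3.0, -3.0, 199.0], [170.0, -177.0, 748.0], [364.0, -325.0, 394.0], [318.0, -276.0, 306.0], [268.0, -225.0, 257.0], [574.0, -108.0, 69.0]]
  hook frame: [[-304.0, -224.0, 219.0], [-347.0, -171.0, 131.0], [-393.0, -117.0, 82.0], [-80.0, -20.0, -106.0]]
[435.08 176.96 150.  ] [-0.05  1.    0.    0.  ] [ 0.81  0.09 -0.54  0.   -0.95 -2.27]
```

```bash
cat > s4.py <<'E'
from plan import *; from s3 import chain
yr=np.arctan2(*(EYE-GRIP)[[1,0]]); tx=-np.array([np.cos(yr),np.sin(yr),0]); tz=np.array([0,0,-1.]); M=np.stack([tx,np.cross(tz,tx),tz],1);q=Rn.from_matrix(M).as_quat()
g=EYE-105*np.array([np.cos(yr),np.sin(yr),0]); g[2]=150
qh=bot.solve_ik(g,q); q0=bot.read_state()['joint_pos']
qm=np.array([-.6,-.3,-.6,0,-1.27,-1.2])
for a,b in ((q0,qm),(qm,qh)):
    for t in np.linspace(0,1,6): print((FK(a+(b-a)*t)[0]).round())
bot.move_joints(qm); bot.move_joints(qh); bot.pause(.2)
s=bot.read_state(); im=bot.camera("wrist"); print(s['t'],s['tcp_pos'],s['eef_rot'],s['contact_force'])
cv2.imwrite("pics/wrist1.png",im[:,:,::-1]); np.savez("w1.npz",p=s['tcp_pos'],q=s['eef_rot'])
E
python3 s4.py
```

```text
[ 186. -648.  226.]
[ 193. -572.  253.]
[ 187. -498.  270.]
[ 171. -427.  276.]
[ 144. -364.  273.]
[ 111. -308.  258.]
[ 111. -308.  258.]
[ 225. -276.  242.]
[ 327. -204.  223.]
[403. -97. 201.]
[441.  34. 177.]
[435. 177. 150.]
3.7917 [435.27 176.4  150.25] [-0.05  1.    0.    0.  ] [ 0.44 -0.16 -0.18]
```

View pics/wrist1.png

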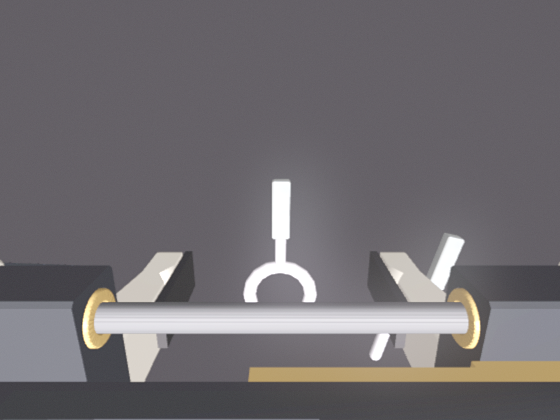

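The wrist view is good. The grip runs from (281,180) to (281,238) and the ring is below it at (280,297). The jaws are centred on the bar, and the fork is well off to the right at (450,240). I'll cast the grip ends to check, then grasp.

```bash
cat > s5.py <<'E'
from plan import *
d=np.load("w1.npz");T=np.eye(4);T[:3,:3]=Rn.from_quat(d['q']).as_matrix();T[:3,3]=d['p']
cw=cam("wrist",T); im=cv2.imread("pics/wrist1.png");g=cv2.cvtColor(im,cv2.COLOR_BGR2GRAY)
m=(g[170:300,235:325]>170)
for r in (8,12,20,40,60,66,72,80): 
    x=np.nonzero(m[r])[0]; print(r+170, (x.min()+235,x.max()+235) if len(x) else None,end=' ')
rows=np.nonzero(m[:,46])[0]; print(rows.min()+170)
a=plane(cw,(281,180.5),12);b=plane(cw,(281,238.5),12);print("grip ends",a,b,np.linalg.norm(a-b))
e1=plane(cw,(280,268),6); print("ring at near inner edge row",e1)
E
python3 s5.py
```

```text
178 None 182 (np.int64(272), np.int64(290)) 190 (np.int64(272), np.int64(290)) 210 (np.int64(272), np.int64(289)) 230 (np.int64(272), np.int64(289)) 236 (np.int64(272), np.int64(289)) 242 (np.int64(275), np.int64(285)) 250 (np.int64(275), np.int64(285)) 180
grip ends [422.78 173.88  12.  ] [477.27 179.55  12.  ] 54.78633639531181
ring at near inner edge row [510.63 182.04   6.  ]
```

```bash
cat > s6.py <<'E'
from plan import *
g=np.array([435.2,175.8,40.]); 
bot.line_to(g,velocity=150); g[2]=2.0
bot.line_to(g,velocity=60)
s=bot.read_state(); print(s['t'],s['tcp_pos'],s['contact_force'])
bot.move_gripper(10,force=50); s=bot.read_state(); print(s['t'],s['width'],s['contact_force'])
g[2]=130; bot.line_to(g,velocity=120); bot.pause(.1)
s=bot.read_state(); im=bot.camera("wrist"); print(s['t'],s['tcp_pos'],s['width'],s['contact_force'],s['moment'])
cv2.imwrite("pics/wrist2.png",im[:,:,::-1]);cv2.imwrite("pics/side2.png",bot.camera("side")[:,:,::-1]); np.savez("w2.npz",p=s['tcp_pos'],q=s['eef_rot'])
E
python3 s6.py
```

```text
5.5083 [435.29 175.82   1.99] [-0.2   0.68  1.02]
6.6417 15.380602825581443 [ 0.81 -1.25 -0.28]
7.9583 [434.82 175.48 129.24] 15.203576809021552 [ 0.08 -0.25 -0.81] [ 0.02  0.01 -0.04]
```

View pics/wrist2.png

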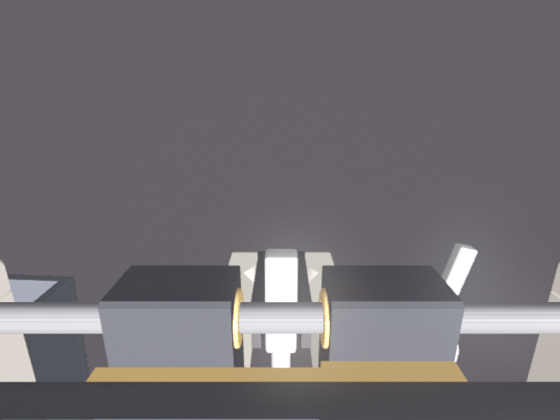

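View pics/side2.png

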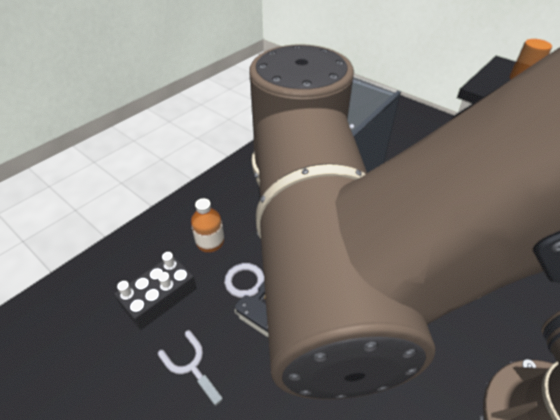

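The bar is held: it sits centred in the jaws in the wrist view, and the width reads 15.2. The side view shows the ring lifted level at about (245,281), with the fork unmoved. Next I check for sag in the grip.

```bash
cat > s7.py <<'E'
from plan import *
d=np.load("w2.npz");T=np.eye(4);T[:3,:3]=Rn.from_quat(d['q']).as_matrix();T[:3,3]=d['p']
cw=cam("wrist",T);cs=cam("side")
s=cv2.imread("pics/side2.png");g=cv2.cvtColor(s,cv2.COLOR_BGR2GRAY)
m=np.zeros_like(g);m[255:310,215:275]=(g[255:310,215:275]>120)*255
cn,h=cv2.findContours(m,cv2.RETR_CCOMP,cv2.CHAIN_APPROX_NONE)
for c in cn:
    if cv2.contourArea(c)>80: print(cv2.contourArea(c),cv2.fitEllipse(c))
rx=np.array([np.cos(.104),np.sin(.104),0])
for dz in (-8,-4,0,4): print(dz,proj(cs,d['p']+105*rx+[0,0,4+dz]))
print("grip outer end expected top edge",proj(cw,d['p']-12.5*rx+[0,0,10]),proj(cw,d['p']-12.5*rx+[0,0,-2]),"inner end top",proj(cw,d['p']+42.5*rx+[0,0,10]))
E
python3 s7.py
```

```text
994.5 ((243.7008514404297, 279.576171875), (32.88772201538086, 38.76362991333008), 72.29635620117188)
437.0 ((244.07247924804688, 279.6064453125), (21.004919052124023, 26.575191497802734), 81.29678344726562)
-8 [244.71 282.11]
-4 [244.57 280.86]
0 [244.42 279.61]
4 [244.28 278.35]
grip outer end expected top edge [283.64 255.91] [283.49 245.38] inner end top [283.33 352.4 ]
```

There is no sag: the ring centre is at (243.9,279.6) against (244.4,279.6) expected. Now I plan the transit to the cabinet mouth.

```bash
cat > s8.py <<'E'
from plan import *; from s3 import chain
import sys
PSI=.3
q0=bot.read_state()['joint_pos']
Apose=rpose((-215,0,50),np.radians(45),PSI,105,flip=-1)
A=IK(Apose[0],Apose[1],[np.array([-0.37,-0.22,-0.7,-0.76,-0.68,-0.33])]); print("A",A,Apose[0]); A=A[0]
def held(q):
    p,M=FK(q); rx=-M[:,0]; e=p-4*M[:,2]+105*rx; rz=-M[:,2]; return p,M,np.stack([rx,np.cross(rz,rx),rz],1),e
V=[np.array([.75,-.3,-.75,-.05,-1.1,-2.2]),np.array([.1,-.4,-.75,-.4,-1.0,-1.3]),A]
a=q0
for b in V:
    for t in np.linspace(0,1,7)[1:]:
        h_=held(a+(b-a)*t); c=clearance(*h_); print(h_[0].round(),h_[3].round(),{k:round(float(v)) for k,v in c.items()}, chain(a+(b-a)*t)[1:5,2].min().round())
    a=b
if len(sys.argv)>1:
    for b in V: bot.move_joints(b)
    s=bot.read_state();print(s['t'],s['tcp_pos'],s['width'])
    cv2.imwrite("pics/side3.png",bot.camera("side")[:,:,::-1]);cv2.imwrite("pics/top3.png",bot.camera("top")[:,:,::-1])
E
python3 s8.py
```

```text
A [array([-0.62, -0.14, -0.7 , -0.98, -0.79,  0.05])] [ 371.64 -121.96  147.93]
[414. 152. 145.] [518. 163. 149.] {'hook': 228, 'body': 94, 'cam': 185, 'fing': 145, 'ring': 132} 523.0
[392. 128. 158.] [496. 139. 162.] {'hook': 212, 'body': 99, 'cam': 192, 'fing': 152, 'ring': 112} 536.0
[369. 105. 169.] [473. 115. 172.] {'hook': 201, 'body': 115, 'cam': 205, 'fing': 160, 'ring': 97} 547.0
[345.  82. 177.] [450.  92. 180.] {'hook': 195, 'body': 137, 'cam': 223, 'fing': 175, 'ring': 91} 555.0
[321.  60. 182.] [426.  70. 186.] {'hook': 196, 'body': 162, 'cam': 245, 'fing': 181, 'ring': 93} 560.0
[297.  38. 186.] [402.  48. 189.] {'hook': 201, 'body': 188, 'cam': 269, 'fing': 183, 'ring': 104} 563.0
[290.  23. 181.] [394.  35. 185.] {'hook': 201, 'body': 195, 'cam': 277, 'fing': 176, 'ring': 107} 557.0
[283.  11. 178.] [387.  24. 185.] {'hook': 202, 'body': 204, 'cam': 286, 'fing': 170, 'ring': 112} 551.0
[277.   1. 176.] [381.  14. 188.] {'hook': 203, 'body': 212, 'cam': 280, 'fing': 166, 'ring': 116} 544.0
[273.  -9. 176.] [376.   5. 193.] {'hook': 204, 'body': 209, 'cam': 274, 'fing':
[... 163 characters left out ...]
 {'hook': 203, 'body': 199, 'cam': 264, 'fing': 162, 'ring': 126} 524.0
[282. -26. 170.] [378. -11. 210.] {'hook': 197, 'body': 185, 'cam': 242, 'fing': 152, 'ring': 119} 504.0
[298. -31. 164.] [389. -14. 213.] {'hook': 185, 'body': 174, 'cam': 219, 'fing': 145, 'ring': 109} 485.0
[316. -43. 158.] [402. -25. 216.] {'hook': 171, 'body': 167, 'cam': 198, 'fing': 141, 'ring': 98} 466.0
[336. -61. 154.] [415. -42. 220.] {'hook': 157, 'body': 164, 'cam': 179, 'fing': 139, 'ring': 90} 448.0
[355. -88. 151.] [428. -66. 223.] {'hook': 144, 'body': 164, 'cam': 164, 'fing': 139, 'ring': 81} 431.0
[ 372. -122.  148.] [438. -96. 225.] {'hook': 138, 'body': 163, 'cam': 154, 'fing': 140, 'ring': 74} 415.0
```

```bash
python3 s8.py go | tail -1
python3 - <<'E'
import cv2,numpy as np
a=cv2.imread('pics/side3.png');b=cv2.imread('pics/top3.png')
cv2.imwrite('pics/c3.png',cv2.resize(np.hstack([a,b]),(800,300)))
E
```

```text
10.975 [ 371.75 -121.29  147.83] 15.463200429886959
```

View pics/c3.png

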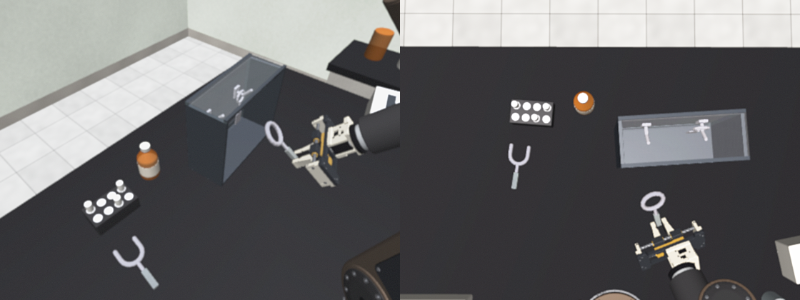

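The side view (left) shows the ring held up in front of the cabinet mouth at about (384,189). The top view shows it at (354,283). Both see it clearly, so I measure its centre against the hook tip.

```bash
cat > meas.py <<'E'
from plan import *
def hole(img,box,thr=110):
    g=cv2.cvtColor(img,cv2.COLOR_BGR2GRAY);x0,y0,x1,y1=box
    m=np.zeros_like(g);m[y0:y1,x0:x1]=(g[y0:y1,x0:x1]>thr)*255
    cn,h=cv2.findContours(m,cv2.RETR_CCOMP,cv2.CHAIN_APPROX_NONE)
    H=[c for c,k in zip(cn,h[0]) if k[3]>=0 and cv2.contourArea(c)>40]
    c=max(H,key=cv2.contourArea); return cv2.fitEllipse(c)
if __name__=="__main__":
    s=hole(cv2.imread("pics/side3.png"),(360,160,415,215));t=hole(cv2.imread("pics/top3.png"),(325,260,385,305))
    print(s,t); p,gap=two(cam("top"),t[0],cam("side"),s[0]); print(p,gap)
    st=bot.read_state(); M=Rn.from_quat(st['eef_rot']).as_matrix(); e=st['tcp_pos']-4*M[:,2]-105*M[:,0]; print("expected",e, proj(cam("top"),e),proj(cam("side"),e))
E
python3 meas.py
```

```text
((383.13079833984375, 185.9885711669922), (9.27147102355957, 25.04856300354004), 158.74374389648438) ((353.6647033691406, 281.4188537597656), (12.598509788513184, 24.472126007080078), 64.34684753417969)
[439.06 -94.14 227.81] 1.4025392414881488
expected [438.45 -95.59 225.12] [354.38 281.92] [383.17 186.77]
```

The measured centre is within 3 mm of the expected one, against about 16 mm of insertion clearance. I go in.

```bash
cat > s9.py <<'E'
from plan import *
PSI=.3
def lt(e,t,v): 
    p,M,_,_=rpose(e,np.radians(t),PSI,105,flip=-1); bot.line_to(p,velocity=v,ori=Rn.from_matrix(M).as_quat())
    s=bot.read_state(); print(e,s['t'],s['tcp_pos'],s['contact_force'],s['joint_pos'])
lt((-90,0,48),45,120)
lt((-48,0,22),45,60)
cv2.imwrite("pics/side4.png",bot.camera("side")[:,:,::-1]);cv2.imwrite("pics/top4.png",bot.camera("top")[:,:,::-1])
a=cv2.imread('pics/side4.png')[70:260,230:430];b=cv2.imread('pics/top4.png')[130:260,290:500]
cv2.imwrite('pics/c4.png',np.hstack([cv2.resize(a,(400,380)),cv2.resize(b,(400,380*400//400))]))
E
python3 s9.py
```

```text
(-90, 0, 48) 12.2667 [ 495.77 -113.84  145.84] [ 0.95  0.21 -0.59] [-0.38  0.01 -0.57 -1.   -0.6  -0.09]
(-48, 0, 22) 13.2417 [ 538.13 -111.07  119.93] [ 1.06  0.37 -0.6 ] [-0.36  0.11 -0.52 -1.07 -0.56 -0.02]
```

View pics/c4.png

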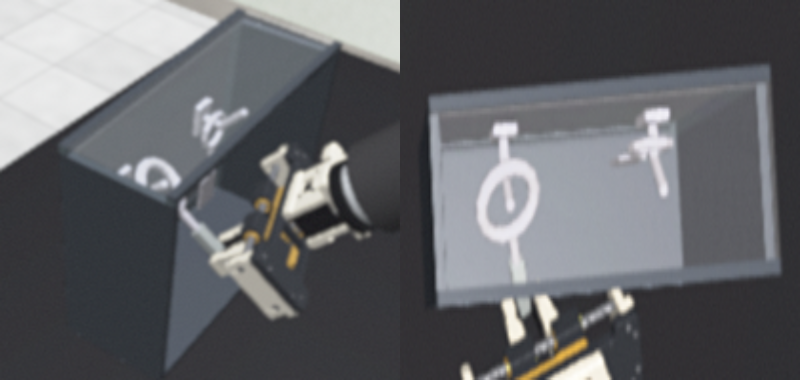

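The hook tip shows through the middle of the hole in both views: in the enlarged top view the tip is at (511,205) and the ring centre at (508,200). The ring is in under the roof with no contact. I lower it until it bears on the hook.

```bash
cat > s10.py <<'E'
from plan import *
from s2r import rest
PSI=.3
def lt(e,t,v): 
    p,M,_,_=rpose(e,np.radians(t),PSI,105,flip=-1); bot.line_to(p,velocity=v,ori=Rn.from_matrix(M).as_quat())
    s=bot.read_state(); print(np.round(e,1),s['t'],s['contact_force'],s['width']); return s
lt((-44,0,6),45,50)
s=lt(rest(45,PSI,dz=4),45,40); f0=s['contact_force']
for dz in (2,1,0,-1,-2,-3,-4):
    s=lt(rest(45,PSI,dz=dz),45,20)
    if np.linalg.norm(s['contact_force']-f0)>2.5: break
cv2.imwrite("pics/side5.png",bot.camera("side")[:,:,::-1]);cv2.imwrite("pics/top5.png",bot.camera("top")[:,:,::-1])
a=cv2.imread('pics/side5.png')[70:260,230:430];b=cv2.imread('pics/top5.png')[130:260,290:500]
cv2.imwrite('pics/c5.png',np.hstack([cv2.resize(a,(400,380)),cv2.resize(b,(400,380*400//400))]))
E
cat > s2r.py <<'E'
import numpy as np
def rest(t,psi,xc=-18,dz=0):
    th=np.radians(t); return (xc-30*np.sin(th)*np.cos(psi),-30*np.sin(th)*np.sin(psi),11+dz-30*np.cos(th))
E
python3 s10.py
```

```text
[-44   0   6] 13.825 [-0.05 -0.16 -0.33] 15.303594209800885
[-38.3  -6.3  -6.2] 14.35 [-0.41  0.02 -1.06] 15.423728544636177
[-38.3  -6.3  -8.2] 14.6 [-0.48  0.32 -1.29] 15.345202589358697
[-38.3  -6.3  -9.2] 14.85 [ 0.07  0.75 -0.49] 15.646527299065182
[-38.3  -6.3 -10.2] 15.1 [ 0.6  -0.74  1.22] 15.426572413597984
```

View pics/c5.png

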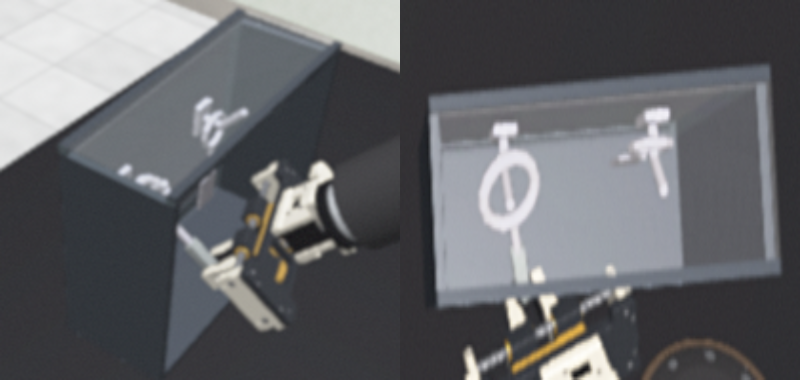

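The ring touched down on the hook exactly at the predicted height. The views show the hook bar through the hole and the ring's upper part over the level section. I now ease the tilt towards vertical about the contact.

```bash
cat > s11.py <<'E'
from plan import *
from s2r import rest
PSI=.3
for t in (45,39,34,29):
    p,M,Rr,e=rpose(rest(t,PSI,dz=.7),np.radians(t),PSI,105,flip=-1); print({k:round(float(v)) for k,v in clearance(p,M,Rr,e).items()})
    bot.line_to(p,velocity=15,ori=Rn.from_matrix(M).as_quat())
    s=bot.read_state(); print(t,s['t'],s['contact_force'],s['width'],s['joint_pos'])
cv2.imwrite("pics/side6.png",bot.camera("side")[:,:,::-1]);cv2.imwrite("pics/top6.png",bot.camera("top")[:,:,::-1])
a=cv2.imread('pics/side6.png')[70:260,230:430];b=cv2.imread('pics/top6.png')[130:260,290:500]
cv2.imwrite('pics/c6.png',np.hstack([cv2.resize(a,(400,380)),cv2.resize(b,(400,380*400//400))]))
E
python3 s11.py
```

```text
{'hook': 1, 'body': 36, 'cam': 92, 'fing': 49, 'ring': 24}
45 15.45 [ 0.02 -0.23 -0.37] 15.756033846775154 [-0.41  0.2  -0.5  -1.16 -0.57  0.13]
{'hook': 1, 'body': 33, 'cam': 65, 'fing': 48, 'ring': 24}
39 16.5417 [-0.6  -0.42 -0.84] 15.551725155743794 [-0.56  0.27 -0.51 -1.39 -0.68  0.46]
{'hook': 1, 'body': 30, 'cam': 44, 'fing': 48, 'ring': 24}
34 17.475 [0.87 0.08 0.7 ] 15.463301824526846 [-0.66  0.35 -0.53 -1.54 -0.79  0.7 ]
{'hook': 1, 'body': 26, 'cam': 24, 'fing': 47, 'ring': 23}
29 18.4083 [0.25 0.8  0.65] 15.397162207550506 [-0.74  0.44 -0.55 -1.65 -0.9   0.9 ]
```

View pics/c6.png

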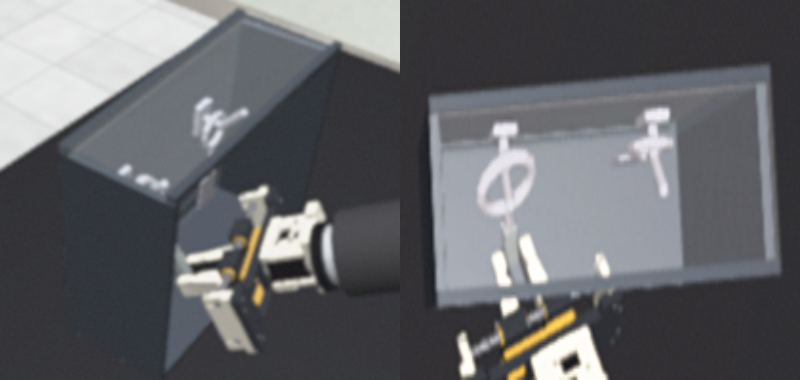

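The tilt is now 29°, with the hook still through the hole and almost no load. I open the fingers a little so they guide the swing, let it settle, then look.

```bash
cat > s12.py <<'E'
from plan import *
bot.move_gripper(32,force=20)
P_=[]
for i in range(3):
    P_.append((bot.camera("top"),bot.camera("side"))); bot.pause(.4)
s=bot.read_state(); print(s['t'],s['contact_force'],s['width'])
a=np.hstack([cv2.resize(t[130:260,290:500],(265,260)) for t,_ in P_]);b=np.hstack([cv2.resize(q[70:260,230:430],(265,280)) for _,q in P_])
cv2.imwrite("pics/c7.png",np.vstack([a,b])[:,:,::-1])
E
python3 s12.py
```

```text
20.5667 [-0.12  0.1   0.34] 31.536390875242695
```

View pics/c7.png

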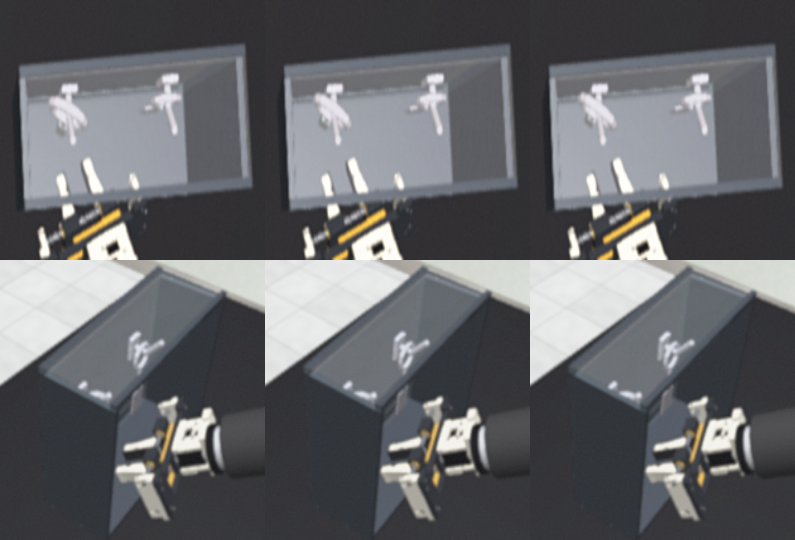

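Released: the ring hangs on the hook close to upright, clear of the fingers, and looks the same in all three frames. I withdraw and check.

```bash
cat > s13.py <<'E'
from plan import *
s=bot.read_state(); M=Rn.from_quat(s['eef_rot']).as_matrix(); p=s['tcp_pos']
for d in (150,120,90,70):
    try: bot.line_to(p-d*M[:,2],velocity=120); print("back",d); break
    except bot.Unreachable: print("unreach",d)
s=bot.read_state(); print(s['t'],s['tcp_pos'],s['contact_force'],s['joint_pos'])
P_=[]
for i in range(2):
    P_.append((bot.camera("top"),bot.camera("side"))); bot.pause(.5)
cv2.imwrite("pics/top8.png",P_[1][0][:,:,::-1]);cv2.imwrite("pics/side8.png",P_[1][1][:,:,::-1])
print(np.abs(P_[0][0].astype(int)-P_[1][0])[145:245,300:495].max())
t,q=P_[1]
cv2.imwrite("pics/c8.png",np.hstack([cv2.resize(t[145:245,300:420],(400,400),interpolation=cv2.INTER_CUBIC),cv2.resize(q[70:260,230:430],(400,400),interpolation=cv2.INTER_CUBIC)])[:,:,::-1])
E
python3 s13.py
```

```text
back 150
21.9667 [ 454.72 -152.41  139.12] [ 0.51  0.51 -0.22] [-0.95  0.2  -0.61 -1.37 -1.04  0.69]
7
```

View pics/c8.png

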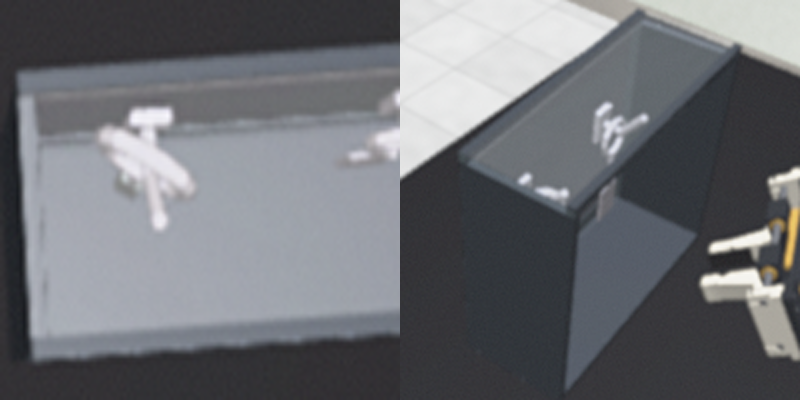

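View pics/side8.png

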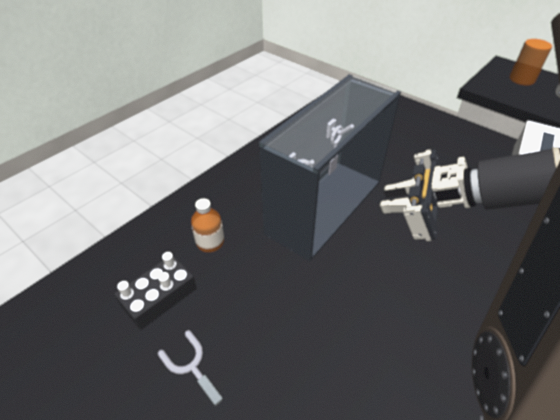

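The ring hangs still: the frames 0.6 s apart differ only by noise. It sits a little twisted on the hook at (148,160) in the enlarged top view, with its handle below. The fork, bottle and rack are unmoved. I check the handle from the wrist camera.

```bash
cat > s14.py <<'E'
from plan import *
s=bot.read_state(); im=bot.camera("wrist"); cv2.imwrite("pics/wrist9.png",im[:,:,::-1])
T=np.eye(4);T[:3,:3]=Rn.from_quat(s['eef_rot']).as_matrix();T[:3,3]=s['tcp_pos'];cw=cam("wrist",T);ct=cam("top")
e=ROOT-18*CX+[0,0,-19]
for n,d in (("eye",0),("grip",90),("end",117.5)): print(n,e-[0,0,d],proj(cw,e-[0,0,d]),"top",proj(ct,e-[0,0,d]))
a,b=cv2.imread("pics/top0.png"),cv2.imread("pics/top8.png")
print("bystander diff",cv2.absdiff(a,b)[120:290,140:205].max(),cv2.absdiff(a,b)[120:170,235:280].max())
E
python3 s14.py
```

```text
eye [634.94 -83.67 156.  ] [281.82 286.79] top [343.26 186.28]
grip [634.94 -83.67  66.  ] [281.83 202.08] top [338.23 190.39]
end [634.94 -83.67  38.5 ] [281.83 177.71] top [336.85 191.52]
bystander diff 7 6
```

View pics/wrist9.png

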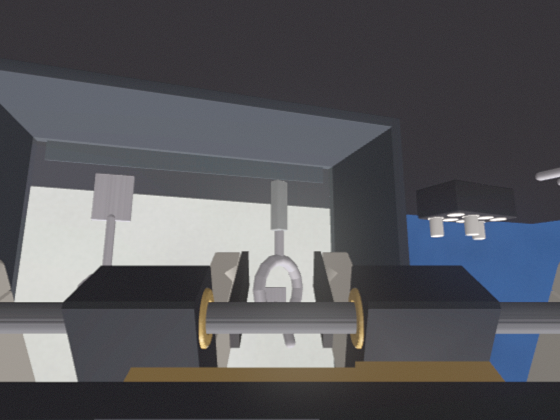

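The wrist picture is upside-down. It shows the ring on the hook at (279,286) with its handle hanging straight down, ending at (279,181) where (282,178) was predicted. It is free of everything, so I hand in.

Run:
```python
from plant import bot
s=bot.read_state(); print(s['t'],s['contact_force'],s['qvel'].max())
bot.close_job()
```

```text
23.2167 [-0.3028737  -0.42487059  1.01847008] 0.0007520865539573618
the job is handed in; nothing more can be done
```

The support ring is hanging by its ring on the free (left) hook, handle down. I handed the job in at 23.2 s of robot time, of the 45 s allowed.

I gripped the bar near its outer end and tilted the ring 45° so the gripper body stayed in front of the cabinet. The ring went in under the roof and over the tip, and touched down on the hook at the predicted height. I then eased it to 29° and let go, and it swung down to hang.

**Last checks**
- **Stillness:** two top pictures about 0.6 s apart differed only by image noise.
- **Handle:** it hangs straight down. Its end was seen at pixel (279,181), where (282,178) was predicted.
- **Robot:** the gripper was about 150 mm back from the ring, and the wrist force reading was about 1 N or less, the same as when it moved free.
- **Bystanders:** in the top view the fork, bottle and rack are unchanged from the first picture.

**Not as planned:** the ring hangs twisted roughly 35° about the vertical on the hook, rather than square to it. I left it that way because it was stable. No check failed. The two-view position checks agreed within about 3 mm.

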